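Dispense one filter cassette and slide it to the ready square

TASK

Press the dispenser's blue plunger fully down once, and let it come up again, so that a single filter cassette slides out of the mouth. Then, without picking it up, push that cassette along the bench with your fingertips until it lies wholly inside the green taped square. Leave the other cassettes in the dispenser and everything else on the bench where it is.

Things in the scene. Friction and masses are not known exactly. Their poses are not given: they have to be found in the camera images.
- dispenser: Cassette dispenser, fixed to the bench. Origin on the bench under the centre of its magazine, a clear open-topped square tube 53 x 53 mm, 46 mm high, holding three stacked cassettes (54 mm); own -x points out of the mouth, z up. Behind it, own x 26 to 113 mm, a grey housing 56 mm wide, 46 mm high, with a steel flange (8 mm high) reaching y = +-50 mm at x = 66 mm. The plunger is at x = 60 mm.
- mouth (a point): Middle of the mouth at bench height, own x = -26.5 mm of the dispenser. One full press drives a tongue that pushes the lowest cassette straight out along the bench until its centre is about 79 mm from the dispenser's origin (52 mm beyond this point). Let go, plunger and tongue spring back and the stack drops by one; a second press would push out a second cassette.
- plunger (a joint): Plunger travel in m: 0 fully up, 0.024 fully down (a hard stop). Pressed straight down; sprung, about 2 N at the top rising to about 7 N at the bottom; it comes up by itself when let go.
- plunger_top (a point): Centre of the top face of the plunger's round blue head (40 mm in diameter, 10 mm thick), 88 mm above the bench when up and 64 mm when fully down. It moves with the plunger.
- cassette_1: The lowest cassette of the stack, the one that comes out: a white plastic disc 42 mm in diameter and 18 mm high, about 25 g, with a blue band and a blue dot on top; origin at the centre of its underside, z up. It slides freely on the bench.
- cassette_2: The second cassette of the stack, to stay in the dispenser: a white plastic disc 42 mm in diameter and 18 mm high, about 25 g, with a blue band and a blue dot on top; origin at the centre of its underside, z up.
- cassette_3: The top cassette of the stack, to stay in the dispenser: a white plastic disc 42 mm in diameter and 18 mm high, about 25 g, with a blue band and a blue dot on top; origin at the centre of its underside, z up.
- green_square: The goal: a flat square outline of green tape on the bench, with no height to climb; clear inside 90 x 90 mm, tape 12 mm wide, 114 mm outside. Origin at its centre on the bench; x and y parallel to its sides. It lies to the left or to the right of the dispenser's mouth.
- orange_square: Not the goal: a like square outline of orange tape on the other side, for used cassettes. Same sizes and origin.
- used_cassette: A used cassette, to be left alone, in the orange square: same size as the others but with an orange band and dot. Origin at the centre of its underside.
- beaker: Bystander: open glass beaker, 68 mm in diameter, 90 mm high; origin at the centre of its underside.
- dish: Bystander: low clear jar with a white lid, 60 mm in diameter, 35 mm high; origin at the centre of its underside.
- reagent_bottle: Bystander: amber bottle with a blue cap, 64 mm in diameter, 150 mm high; origin at the centre of its underside.
- tongs: Bystander: blue plastic tongs lying flat, about 160 x 40 x 10 mm, long side along own x; origin at the centre of the underside.
- marker: Bystander: black marker pen with a blue cap, 125 x 14 x 14 mm, lying along own x; origin at the centre of the underside.
- filter_box: Bystander: flat white box 130 x 130 x 35 mm; origin at the centre of its underside.
Things that resemble listed ones, but are neither listed nor needed, are in the scene too. What is shaped like the dispenser but purple or turquoise is not meant. What is shaped like the cassette_3 but pink or yellow is not meant.

How it is judged:
On the way, in this order (a step that is already met when the one before it is completed fails the run):
1. the plunger is pressed fully down (at least 22 of its 24 mm) (value of joint plunger above 0.022 m), for 0.05 s.
2. the plunger is up again and one cassette lies on the bench outside the mouth (value of joint plunger below 0.003 m and horizontal distance between cassette_1 and dispenser above 0.06 m and height (world z) of cassette_1 below 0.004 m), for 0.1 s.
3. that cassette lies wholly inside the green square (x of cassette_1 in the frame of green_square between -0.024 and 0.024 m and y of cassette_1 in the frame of green_square between -0.024 and 0.024 m), for 0.2 s.
At the end, for the whole second after the job is handed in: The ejected cassette lies flat and still, wholly inside the green square (centre within 24 mm of the square's along each side); plunger up (3 mm); the other two cassettes in the dispenser (12 mm); bystanders not moved (20 mm; used cassette 15 mm) (all of step 3 and height (world z) of cassette_1 below 0.004 m and angle between cassette_1's own z axis and vertical below 0.1 rad and linear speed of cassette_1 below 0.01 m/s and value of joint plunger below 0.003 m and horizontal distance between each of cassette_2, cassette_3 and dispenser below 0.012 m and distance of used_cassette from where it was at the start of the episode below 0.015 m and distance of each of beaker, dish, reagent_bottle, tongs, marker, filter_box from where it was at the start of the episode below 0.02 m); the robot touches nothing.
It fails at once if the ejected cassette is lifted (more than 12 mm) or tipped over (height (world z) of cassette_1 above 0.012 m or angle between cassette_1's own z axis and vertical above 0.5 rad).
It fails at once if another cassette leaves the dispenser (horizontal distance between any of cassette_2, cassette_3 and dispenser above 0.015 m or height (world z) of cassette_2 above 0.03 m or height (world z) of cassette_3 above 0.048 m).
It fails at once if a bystander is disturbed (moved more than 20 mm; the used cassette more than 15 mm) (distance of used_cassette from where it was at the start of the episode above 0.015 m or distance of any of beaker, dish, reagent_bottle, tongs, marker, filter_box from where it was at the start of the episode above 0.02 m).
It also fails if it takes over 61 s, if anything falls off the work surface, if the arm or the gripper's body presses on something with over 40 N, if the wrist force passes 120 N, or if a joint passes its speed limit or range.

ROBOT

A 6-joint arm with a two-finger parallel gripper is mounted at the origin on the work surface. World frame = base frame: x ahead of the robot, y to its left, z up, the work surface at z = 0. Lengths are in m, angles in rad, forces in N, time in s.
With the tool pointing down it reaches from about 0.225 to 0.875 m from the base axis. Payload 3.4 kg.
Tool frame: the origin (TCP) lies between the finger pads; the fingertips stand 11 mm ahead of it and the grasp point (between the pads) lies 8 mm behind it (tips_ahead is the distance from the TCP to the fingertips, in m); z points along the fingers, x is the direction in which the jaws open and shut, and the axes are right-handed (so a half turn about z gives the same grasp; the last joint's range is limited). The gripper opens to 85 mm and grips with 20 to 120 N. Pads are 22 mm wide; open, the fingers measure 114 mm over their backs; the gripper's body (76 mm by 85 mm) begins 54 mm behind the grasp point. The pads swing forward as they close: fully open they stand 13 mm farther back than shut.
Start: joints at [1.027, 0.276, 1.505, -0, 1.361, -0.121], TCP at [0.236, 0.524, 0.242] pointing down, gripper open.
Joint ranges: [-2.89, 2.89], [-0.75, 2.08], [0.22, 2.7], [-1.18, 4.32], [0.11, 2.71], [-2.7, 2.7]. Speed limits (rad/s): [2.57, 2.57, 3.14, 3.14, 3.14, 3.14].

INTERFACE

Orientations are given as a unit quaternion [w, x, y, z].
In Python, from rig import get_state, get_image, sign_off, masks_of, tips_ahead gives the robot as it stands.
- The arm moves only by the tool play_rows, never from a script. Its argument "series" is a list of rows, each an object of numbers: "fingers": the closure, from -1 (fully open) to 1 (shut); "dx", "dy", "dz": the shift along the world's x, y, z in mm; "turn": the turn about the world's z in rad. A call has 1 to 20 rows; each row shifts and turns the pose as measured when the row begins; what a row does not reach is not made up. A row lasts 1/12 s, in which the tool goes at most 41.7 mm and 7.16 degrees, less where a joint would pass 70% of its speed; a pose out of reach is approached as far as the arm can. A call with a gripper value outside its range is refused whole. The fingers move at their own pace and stop on an object; "squeeze" is the grip in N (left out, the last holds). Time passes only in rows, so rows that do not move let the fingers close. It gives the time, the measured TCP pose, the force and the opening at its end, in the units of the state.
- get_state(): the state, without advancing time (a new reading comes with each control period).
- get_image(name): name is "side" or "top" or "wrist"; returns a dict with "pixels" (420x560x3 uint8, red, green, blue), "vfov" (degrees; the focal length in pixels is half the picture's height over the tangent of half this angle, whatever the lens; pixels are square), "cx", "cy" (the principal point, pixels), "rvec" (rotation vector, rad) and "tvec" (3), from world to camera coordinates, as OpenCV has them; the wrist camera has in their place "hand_eye" (4x4, takes a point from camera to tool coordinates, whose origin is the TCP and whose axes are the tool frame's). Camera axes: x right, y down, z forward; pixel columns grow to the right and rows downward; lengths in m; the calibration is good to about 2 mm. A picture is of the moment at which its call begins: read the wrist's pose just before it. There is no depth.
- sign_off(): hands the job in, once; it reports no verdict.
Trained networks look in a picture, given as the dict that the camera call returned (one of the last four; its "shot" number tells which), for a name from the list of things; names that differ only in an ending like _2 or _b are one class to them, and where a whole thing is asked for, a point or a joint stands for the part that bears it (a point fixed in the world has none). Each returns a list of dicts, best first, with "p" (0 to 1); they miss things now and then, are a little off and sometimes report something else, mostly with a low value. They report only what shows in the picture. A call takes as long as a camera call. They do not tell look-alikes from the thing itself.
- masks_of(picture, label): "region" (420x560 bool, what is visible of it) and "xy" ([column, row] in pixels, amid what is visible of it).
The state is a dict: "clock": time; "qpos": joint angles; "qd": joint speeds; "effort": joint torques, N m; "position": TCP position; "ee_rot": TCP orientation; "contact_force": force on the tool from outside, world axes, zero at the start; "moment": the same for the moment, N m; "width": finger opening in m.
Only numpy, scipy, OpenCV 4.12 (cv2) and the standard library are available. Lean on these libraries where they do the work, as an engineer would, in place of code of your own. Each camera call takes 0.05 s, during which the arm holds its last target. There are 200 camera calls.

## Working session

There is one attempt and no reset: what is moved stays moved. The work goes in short steps, Python scripts to look and compute and a tool call to move; the robot and the scene stay as the last step left them, time stands still between calls to the robot, and variables do not carry over. Pictures are saved under pics/ and viewed, about 8 in all and at most 12, crops included, and the job is handed in when it is done.

Besides the shell and the picture viewer there is one more tool, called after "Call:" by a JSON object that holds its "op" and its "data", one argument or row to a line. play_rows: Moves the arm, as the interface text tells. Its arguments: {"type":"object","properties":{"series":{"type":"array"},"squeeze":{"type":"number"}},"required":["series"]}

```bash
mkdir -p pics
cat > h.py <<'E'
import numpy as np, cv2
from rig import *
def save(im,n): cv2.imwrite(f'pics/{n}.png',cv2.cvtColor(im['pixels'],cv2.COLOR_RGB2BGR))
def K(im):
    f=210/np.tan(np.radians(im['vfov'])/2); return np.array([[f,0,im['cx']],[0,f,im['cy']],[0,0,1]])
def ray(im,px):
    R=cv2.Rodrigues(np.array(im['rvec'],float))[0]; c=-R.T@np.array(im['tvec'],float)
    px=np.atleast_2d(px).astype(float)
    d=np.c_[px,np.ones(len(px))]@np.linalg.inv(K(im)).T@R
    return c,d
def at(im,px,z):
    c,d=ray(im,px); return c+d*((z-c[2])/d[:,2])[:,None]
def proj(im,P):
    return cv2.projectPoints(np.atleast_2d(P).astype(float),np.array(im['rvec'],float),np.array(im['tvec'],float),K(im),None)[0][:,0]
E
python3 - <<'E'
from h import *
t=get_image('top');s=get_image('side')
save(t,'top');save(s,'side')
for im,n in((t,'top'),(s,'side')):
    print(n,im['vfov'],ray(im,[280,210])[0], at(im,[[0,0],[560,420]],0).round(3).tolist())
    for l in('dispenser','plunger','cassette_1','green_square','used_cassette'):
        print(l,[(round(m['p'],2),np.round(m['xy']).tolist(),at(im,m['xy'],0)[0,:2].round(3).tolist()) for m in masks_of(im,l)])
st=get_state();print(st['clock'],st['position'],st['ee_rot'],st['width'],tips_ahead)
E
```

```text
top 55.222031395737865 [ 4.78367475e-01 -8.04226899e-04  9.23689457e-01] [[1.072, 0.707, 0.0], [0.083, -0.582, 0.0]]
dispenser [(0.83, [288.0, 289.0], [0.37, 0.012]), (0.82, [278.0, 160.0], [0.668, 0.032]), (0.65, [284.0, 79.0], [0.863, 0.016])]
plunger [(0.86, [277.0, 153.0], [0.685, 0.035]), (0.7, [279.0, 64.0], [0.898, 0.027]), (0.52, [285.0, 292.0], [0.364, 0.017])]
cassette_1 [(0.83, [324.0, 182.0], [0.615, -0.075]), (0.6, [233.0, 176.0], [0.633, 0.137]), (0.55, [280.0, 157.0], [0.674, 0.027]), (0.54, [279.0, 183.0], [0.613, 0.029])]
green_square [(0.86, [198.0, 212.0], [0.549, 0.217])]
used_cassette []
side 47.77123311031903 [ 0.12260029 -0.9504075   0.84211648] [[-0.298, 3.308, 0.0], [0.819, -0.711, 0.0]]
dispenser [(0.93, [214.0, 241.0], [0.363, 0.047]), (0.78, [313.0, 214.0], [0.675, 0.06]), (0.63, [372.0, 205.0], [0.862, 0.032])]
plunger [(0.68, [220.0, 223.0], [0.401, 0.119]), (0.61, [376.0, 191.0], [0.916, 0.096]), (0.41, [316.0, 199.0], [0.718, 0.127])]
cassette_1 [(0.53, [312.0, 245.0], [0.606, -0.071]), (0.46, [288.0, 204.0], [0.626, 0.136]), (0.26, [300.0, 292.0], [0.502, -0.22])]
green_square [(0.51, [246.0, 207.0], [0.5, 0.168])]
used_cassette [(0.61, [301.0, 292.0], [0.503, -0.219])]
0.6 [0.23594028 0.5243803  0.24234513] [-2.33060297e-05  8.39736142e-01  5.42994669e-01  2.84705889e-05] 0.08571707430514022 0.011
```

View pics/top.png

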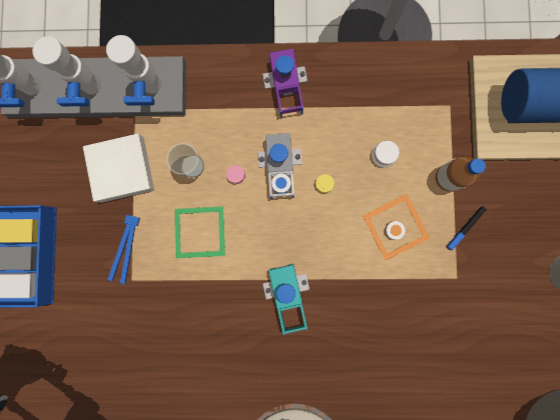

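View pics/side.png

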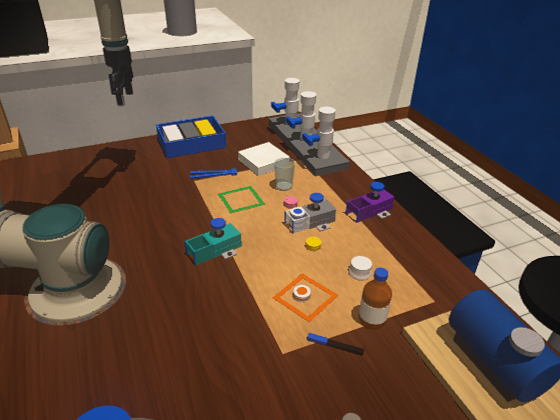

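Top view: dispenser-like things are purple (285,80), grey with cassettes (280,165) and turquoise (289,300). The grey one matches the description. Cassette-like things are pink (235,174), yellow (325,183), and the orange used one (396,231). The white one with a blue dot (281,183) is in the grey magazine. The green square is at (200,232), and the mouth faces the robot. Next I'll measure and check these in a crop.

Run:
```python
from h import *
t=get_image('top'); a=t['pixels']; hsv=cv2.cvtColor(a,cv2.COLOR_RGB2HSV)
def blobs(m,x0,y0,x1,y1,mn=8):
    z=np.zeros(m.shape,np.uint8); z[y0:y1,x0:x1]=m[y0:y1,x0:x1]
    n,l,s,c=cv2.connectedComponentsWithStats(z)
    return [(s[i,4],c[i]) for i in range(1,n) if s[i,4]>=mn]
H,S,V=cv2.split(hsv)
b=(H>100)&(H<125)&(S>130)
for ar,c in blobs(b,255,125,305,205): print('blue',ar,c.round(1),[at(t,c,z)[0,:2].round(4).tolist() for z in(.088,.054)])
g=((H>45)&(H<85)&(S>120)).astype(np.uint8); g[:,:165]=0;g[:,235:]=0;g[:195]=0;g[265:]=0
ys,xs=np.nonzero(g); r=cv2.minAreaRect(at(t,np.c_[xs,ys],0)[:,:2].astype(np.float32)); print('green',r)
for n,(x0,y0,x1,y1),z in(('pink',(220,160,250,190),.018),('yel',(310,170,340,200),.018)):
    for ar,c in blobs((S>110)&(V>150)&((H>160) if n=='pink' else (H>22)&(H<35)),x0,y0,x1,y1): print(n,ar,at(t,c,z)[0].round(3))
m=masks_of(t,'beaker'); print('beaker',[(round(q['p'],2),q['xy'],at(t,q['xy'],.045)[0].round(3)) for q in m])
P=at(t,[279,153],.088)[0]
# candidate pose overlay
b2=[c for ar,c in blobs(b,255,125,305,205)]
pl=at(t,min(b2,key=lambda c:c[1]),.088)[0,:2]; ca=at(t,max(b2,key=lambda c:c[1]),.054)[0,:2]
d=pl-ca; yaw=np.arctan2(d[1],d[0]); print('dist',np.linalg.norm(d),'yaw',yaw)
ux=np.array([np.cos(yaw),np.sin(yaw)]);uy=np.array([-ux[1],ux[0]]); 
W=lambda x,y,z:[*(ca+ux*x+uy*y),z]
crop=a[110:280,160:350].copy(); im=cv2.resize(crop,None,fx=4,fy=4,interpolation=cv2.INTER_CUBIC)
def poly(pts,col):
    q=((proj(t,pts)-[160,110]+.5)*4).astype(np.int32); cv2.polylines(im,[q],True,col,1)
for z in(0,.046): poly([W(113,0,0) if 0 else W(x/1000,y/1000,z) for x,y in((-26.5,-26.5),(-26.5,26.5),(26,28),(113,28),(113,-28),(26,-28))],(255,0,0))
poly([W(.066,.05,.008),W(.066,-.05,.008)],(255,255,0))
poly([W(.06+.02*np.cos(k),.02*np.sin(k),.088) for k in np.linspace(0,6.28,24)],(255,0,255))
poly([W(-.079+.021*np.cos(k),.021*np.sin(k),.018) for k in np.linspace(0,6.28,24)],(0,0,0))
bx=cv2.boxPoints(r); poly(np.c_[bx,np.zeros(4)],(0,0,255))
cv2.imwrite('pics/crop.png',im[:,:,::-1])
```

```text
blue 258 [278.3 152.7] [[0.6657, 0.0277], [0.6733, 0.0289]]
blue 83 [280.6 182.6] [[0.602, 0.0232], [0.607, 0.0242]]
green ((0.5021745562553406, 0.2147950828075409), (0.11130831390619278, 0.11028935760259628), 2.1717143058776855)
yel 268 [ 0.611 -0.074  0.018]
beaker [(0.95, [186.1, 161.5], array([0.658, 0.235, 0.045])), (0.51, [125.8, 247.6], array([0.468, 0.366, 0.045]))]
dist 0.05876068252431569 yaw 0.06004259625907917
```

View pics/crop.png

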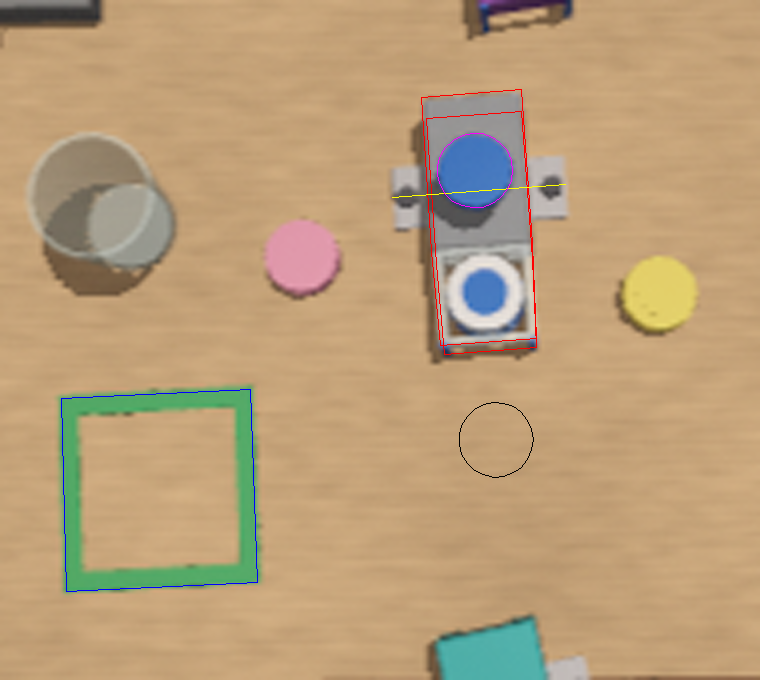

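The overlay fits: the pose model matches the housing, plunger and square. The plunger is at (0.666, 0.028), the cassette should come out near (0.528, 0.020), and the goal centre is (0.502, 0.215). Moving above the plunger with the fingers shut.

Call:
{"op": "play_rows", "data": {
  "series": [
    {"fingers":1,"dx":24,"dy":-27.5,"dz":0,"turn":-0.1},
    {"fingers":1,"dx":24,"dy":-27.5,"dz":0,"turn":-0.1},
    {"fingers":1,"dx":24,"dy":-27.5,"dz":0,"turn":-0.1},
    {"fingers":1,"dx":24,"dy":-27.5,"dz":0,"turn":-0.1},
    {"fingers":1,"dx":24,"dy":-27.5,"dz":0,"turn":-0.1},
    {"fingers":1,"dx":24,"dy":-27.5,"dz":0,"turn":-0.1},
    {"fingers":1,"dx":24,"dy":-27.5,"dz":0,"turn":-0.1},
    {"fingers":1,"dx":24,"dy":-27.5,"dz":0,"turn":-0.1},
    {"fingers":1,"dx":24,"dy":-27.5,"dz":0,"turn":-0.1},
    {"fingers":1,"dx":24,"dy":-27.5,"dz":0,"turn":-0.1},
    {"fingers":1,"dx":24,"dy":-27.5,"dz":0},
    {"fingers":1,"dx":24,"dy":-27.5,"dz":0},
    {"fingers":1,"dx":24,"dy":-27.5,"dz":0},
    {"fingers":1,"dx":24,"dy":-27.5,"dz":0},
    {"fingers":1,"dx":24,"dy":-27.5,"dz":0},
    {"fingers":1,"dx":24,"dy":-27.5,"dz":0}
  ],
  "squeeze": 30
}}

```text
invalid input at $.series[10]: expected keys fingers, dx, dy, dz, turn
```

Call:
{"op": "play_rows", "data": {
  "series": [
    {"fingers":1,"dx":24,"dy":-27.5,"dz":0,"turn":-0.1},
    {"fingers":1,"dx":24,"dy":-27.5,"dz":0,"turn":-0.1},
    {"fingers":1,"dx":24,"dy":-27.5,"dz":0,"turn":-0.1},
    {"fingers":1,"dx":24,"dy":-27.5,"dz":0,"turn":-0.1},
    {"fingers":1,"dx":24,"dy":-27.5,"dz":0,"turn":-0.1},
    {"fingers":1,"dx":24,"dy":-27.5,"dz":0,"turn":-0.1},
    {"fingers":1,"dx":24,"dy":-27.5,"dz":0,"turn":-0.1},
    {"fingers":1,"dx":24,"dy":-27.5,"dz":0,"turn":-0.1},
    {"fingers":1,"dx":24,"dy":-27.5,"dz":0,"turn":-0.1},
    {"fingers":1,"dx":24,"dy":-27.5,"dz":0,"turn":-0.1},
    {"fingers":1,"dx":24,"dy":-27.5,"dz":0,"turn":0},
    {"fingers":1,"dx":24,"dy":-27.5,"dz":0,"turn":0},
    {"fingers":1,"dx":24,"dy":-27.5,"dz":0,"turn":0},
    {"fingers":1,"dx":24,"dy":-27.5,"dz":0,"turn":0},
    {"fingers":1,"dx":24,"dy":-27.5,"dz":0,"turn":0},
    {"fingers":1,"dx":24,"dy":-27.5,"dz":0,"turn":0}
  ],
  "squeeze": 30
}}

```text
clock: 2.03
position: [0.6288, 0.0686, 0.2446]
ee_rot: [-0.003, 0.998, 0.055, 0.005]
contact_force: [0.1, 0.4, 0.1]
width: -0.0002
```

Call:
{"op": "play_rows", "data": {
  "series": [
    {"fingers":1,"dx":18,"dy":-20,"dz":-15,"turn":0},
    {"fingers":1,"dx":16,"dy":-18,"dz":-25,"turn":0},
    {"fingers":1,"dx":0,"dy":0,"dz":-30,"turn":0},
    {"fingers":1,"dx":0,"dy":0,"dz":-30,"turn":0},
    {"fingers":1,"dx":0,"dy":0,"dz":0,"turn":0}
  ]
}}

```text
clock: 2.45
position: [0.6729, 0.018, 0.1429]
ee_rot: [-0.001, 0.999, 0.05, 0.011]
contact_force: [-1.1, 0.5, -0.5]
width: -0.0001
```

Run:
```python
from h import *
st=get_state();print(st['position'],st['contact_force'],st['clock'])
s=get_image('side');save(s,'s2')
t=get_image('top')
a=np.hstack([cv2.resize(s['pixels'][120:270,220:410],None,fx=3,fy=3)[:450],cv2.resize(t['pixels'][90:240,230:320],None,fx=2.5,fy=3)])
cv2.imwrite('pics/c2.png',a[:,:,::-1])
```

```text
[0.67293583 0.01804873 0.14292176] [-1.07102288  0.4521244  -0.45785546] 2.45
```

View pics/c2.png

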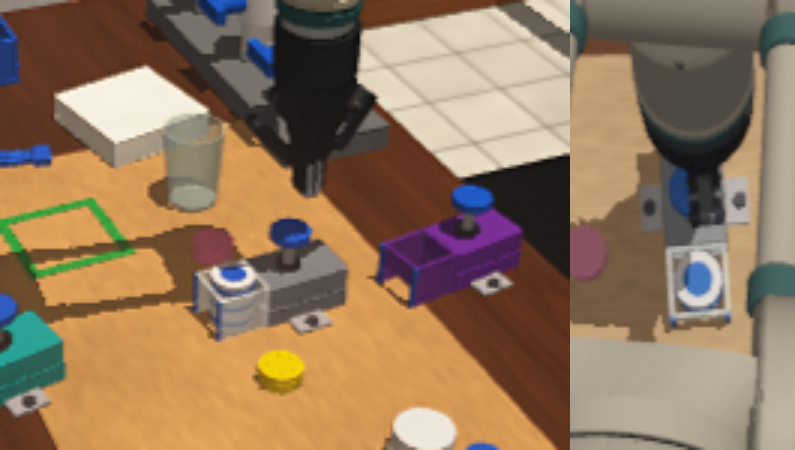

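The fingers are over the plunger but about 10 mm off (the arm overshot to 0.673, 0.018). I'll correct that and descend.

Call:
{"op": "play_rows", "data": {
  "series": [
    {"fingers":1,"dx":-7,"dy":10,"dz":-15,"turn":0},
    {"fingers":1,"dx":0,"dy":0,"dz":-15,"turn":0},
    {"fingers":1,"dx":0,"dy":0,"dz":-5,"turn":0},
    {"fingers":1,"dx":0,"dy":0,"dz":0,"turn":0}
  ]
}}

```text
clock: 2.88
position: [0.6741, 0.0307, 0.1236]
ee_rot: [0.0, 0.998, 0.051, 0.024]
contact_force: [0.2, 0.6, -0.1]
width: 0.0001
```

Call:
{"op": "play_rows", "data": {
  "series": [
    {"fingers":1,"dx":-5,"dy":-1,"dz":-10,"turn":0},
    {"fingers":1,"dx":-4,"dy":-1,"dz":-10,"turn":0},
    {"fingers":1,"dx":-3,"dy":0,"dz":-5,"turn":0},
    {"fingers":1,"dx":0,"dy":0,"dz":0,"turn":0}
  ]
}}

```text
clock: 3.22
position: [0.667, 0.03, 0.1079]
ee_rot: [0.001, 0.998, 0.052, 0.032]
contact_force: [-0.1, 0.3, -0.6]
width: -0.0001
```

Call:
{"op": "play_rows", "data": {
  "series": [
    {"fingers":1,"dx":0,"dy":0,"dz":-12,"turn":0},
    {"fingers":1,"dx":0,"dy":0,"dz":-12,"turn":0},
    {"fingers":1,"dx":0,"dy":0,"dz":-12,"turn":0}
  ]
}}

```text
clock: 3.47
position: [0.6705, 0.0301, 0.079]
ee_rot: [0.002, 0.998, 0.053, 0.037]
contact_force: [-3.6, 0.4, 8.2]
width: -0.0004
```

Call:
{"op": "play_rows", "data": {
  "series": [
    {"fingers":1,"dx":-3,"dy":0,"dz":-6,"turn":0},
    {"fingers":1,"dx":-2,"dy":0,"dz":-5,"turn":0},
    {"fingers":1,"dx":0,"dy":0,"dz":-5,"turn":0}
  ]
}}

```text
clock: 3.72
position: [0.6705, 0.0301, 0.0749]
ee_rot: [0.002, 0.998, 0.053, 0.045]
contact_force: [-13.6, -0.5, 29.0]
width: 0.0002
```

Hard stop reached: 29 N at TCP z = 0.0749, which puts the tips at 0.064. Raising now.

Call:
{"op": "play_rows", "data": {
  "series": [
    {"fingers":1,"dx":0,"dy":0,"dz":10,"turn":0},
    {"fingers":1,"dx":0,"dy":0,"dz":20,"turn":0},
    {"fingers":1,"dx":0,"dy":0,"dz":30,"turn":0},
    {"fingers":1,"dx":0,"dy":0,"dz":30,"turn":0},
    {"fingers":1,"dx":0,"dy":-10,"dz":30,"turn":0},
    {"fingers":0.3,"dx":-10,"dy":-25,"dz":20,"turn":0},
    {"fingers":0.3,"dx":-25,"dy":-25,"dz":0,"turn":0},
    {"fingers":0.3,"dx":-30,"dy":-20,"dz":0,"turn":0},
    {"fingers":0.3,"dx":-30,"dy":-10,"dz":0,"turn":0},
    {"fingers":0.3,"dx":-25,"dy":0,"dz":0,"turn":0},
    {"fingers":0.3,"dx":0,"dy":0,"dz":0,"turn":0}
  ]
}}

```text
clock: 4.63
position: [0.5528, -0.0626, 0.2302]
ee_rot: [0.005, 0.997, 0.055, 0.055]
contact_force: [-0.6, -1.2, -0.4]
width: 0.0297
```

Run:
```python
from h import *
st=get_state();print(st['position'],st['ee_rot'],st['width'],st['clock'])
w=get_image('wrist');s=get_image('side');t=get_image('top')
for im,n in((s,'side'),(t,'top')):
    print(n,[(round(m['p'],2),np.round(m['xy']).tolist(),at(im,m['xy'],.012)[0,:2].round(3).tolist()) for m in masks_of(im,'cassette_1')])
a=np.vstack([np.hstack([cv2.resize(im['pixels'],(400,300)) for im in(w,t)]),cv2.resize(s['pixels'][150:270,180:500],(800,300))])
cv2.imwrite('pics/c3.png',a[:,:,::-1])
```

```text
[ 0.55280658 -0.06259636  0.23015438] [0.00526462 0.99695357 0.05504483 0.05500849] 0.029694476221665843 4.6333
side [(0.75, [310.0, 244.0], [0.598, -0.078]), (0.52, [273.0, 231.0], [0.526, 0.014]), (0.52, [287.0, 202.0], [0.617, 0.127]), (0.51, [298.0, 213.0], [0.624, 0.064])]
top [(0.7, [232.0, 175.0], [0.633, 0.136]), (0.68, [281.0, 181.0], [0.618, 0.024]), (0.5, [280.0, 220.0], [0.527, 0.028])]
```

View pics/c3.png

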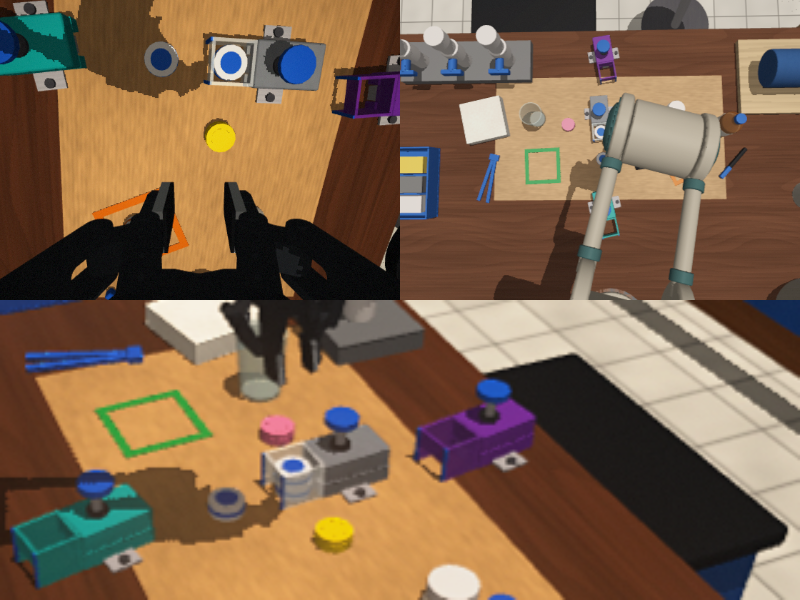

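The plunger is up and one cassette is out, shown in the side crop at (226,502). The magazine still holds the other two. I'll refine its position with the wrist image.

```bash
cat >> h.py <<'E'
from scipy.spatial.transform import Rotation as Ro
def wat(w,st,px,z):
    q=np.array(st['ee_rot']); R=Ro.from_quat(q[[1,2,3,0]]).as_matrix()
    X=np.array(w['hand_eye']); c=R@X[:3,3]+st['position']
    px=np.atleast_2d(px).astype(float); d=np.c_[px,np.ones(len(px))]@np.linalg.inv(K(w)).T@(R@X[:3,:3]).T
    return c+d*((z-c[2])/d[:,2])[:,None]
def dots(st,w,z=.018,mn=60):
    H,S,V=cv2.split(cv2.cvtColor(w['pixels'],cv2.COLOR_RGB2HSV))
    m=((H>98)&(H<130)&(S>110)&(V>40)).astype(np.uint8)
    n,l,s,c=cv2.connectedComponentsWithStats(m)
    for i in range(1,n):
        if s[i,4]>mn: print('dot',s[i,4],c[i].round(),wat(w,st,c[i],z)[0].round(4))
E
python3 - <<'E'
from h import *
st=get_state();w=get_image('wrist')
dots(st,w); print(wat(w,st,[322,86],.054), wat(w,st,[308,192],.018))
E
```

```text
dot 615 [ 6. 61.] [0.3499 0.0147 0.018 ]
dot 2356 [407.  90.] [0.695  0.0329 0.018 ]
dot 719 [218.  82.] [0.5202 0.019  0.018 ]
dot 722 [315.  87.] [0.6078 0.025  0.018 ]
dot 160 [481. 109.] [0.7735 0.0243 0.018 ]
dot 142 [474. 160.] [ 0.7806 -0.0252  0.018 ]
dot 211 [149. 412.] [ 0.467  -0.3458  0.018 ]
[[0.60554607 0.02458077 0.054     ]] [[ 0.61451076 -0.07315985  0.018     ]]
```

Call:
{"op": "play_rows", "data": {
  "series": [
    {"fingers":0.3,"dx":-10,"dy":5,"dz":-38,"turn":0},
    {"fingers":0.3,"dx":-10,"dy":5,"dz":-38,"turn":0},
    {"fingers":0.3,"dx":0,"dy":5,"dz":-38,"turn":0},
    {"fingers":0.3,"dx":0,"dy":0,"dz":-30,"turn":0},
    {"fingers":0.3,"dx":0,"dy":0,"dz":0,"turn":0}
  ]
}}

```text
clock: 5.35
position: [0.5458, -0.0459, 0.0839]
ee_rot: [0.007, 0.996, 0.058, 0.063]
contact_force: [-1.7, 0.7, -0.3]
width: 0.0299
```

Call:
{"op": "play_rows", "data": {
  "series": [
    {"fingers":0.3,"dx":-8,"dy":3,"dz":-28,"turn":0},
    {"fingers":0.3,"dx":-6,"dy":2,"dz":-22,"turn":0},
    {"fingers":0.3,"dx":-3,"dy":0,"dz":-12,"turn":0},
    {"fingers":0.3,"dx":0,"dy":0,"dz":0,"turn":0}
  ]
}}

```text
clock: 5.68
position: [0.5349, -0.0404, 0.0217]
ee_rot: [0.007, 0.996, 0.059, 0.066]
contact_force: [-1.0, -0.5, -0.7]
width: 0.0296
```

Run:
```python
from h import *
st=get_state();w=get_image('wrist');print(st['position'],st['ee_rot'],st['contact_force'])
dots(st,w)
s=get_image('side');t=get_image('top');dd=[(n,round(m['p'],2),at(im,m['xy'],.012)[0,:2].round(3).tolist()) for im,n in((s,'s'),(t,'t')) for m in masks_of(im,'cassette_1')];print(dd)
a=np.hstack([cv2.resize(w['pixels'],(400,300)),cv2.resize(s['pixels'][170:290,200:360],(400,300))])
cv2.imwrite('pics/c4.png',a[:,:,::-1])
```

```text
[ 0.53487612 -0.04037612  0.0216643 ] [0.00746097 0.99605556 0.05930249 0.06558094] [-1.00747533 -0.51113156 -0.65652153]
dot 972 [431.  69.] [0.5817 0.048  0.018 ]
dot 84 [487.  87.] [0.6054 0.0446 0.018 ]
dot 4138 [255. 131.] [0.5202 0.019  0.018 ]
dot 4085 [502. 148.] [0.6189 0.0232 0.018 ]
dot 194 [412. 136.] [0.58   0.0235 0.018 ]
dot 843 [407. 208.] [ 0.5846 -0.0047  0.018 ]
[('s', 0.37, [0.508, 0.005]), ('s', 0.29, [0.502, -0.238]), ('t', 0.72, [0.613, 0.025]), ('t', 0.55, [0.605, -0.074]), ('t', 0.2, [0.654, 0.398])]
```

View pics/c4.png

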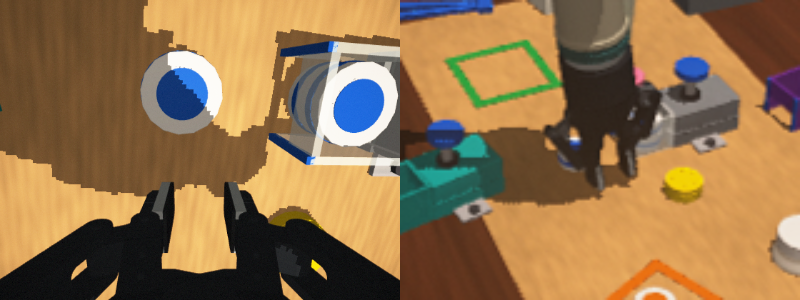

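The wrist view puts the cassette at (0.520, 0.019), with the fingers behind it and about 10 mm too far in +x. I'll align first, then push.

Call:
{"op": "play_rows", "data": {
  "series": [
    {"fingers":0.3,"dx":-8,"dy":0,"dz":-3,"turn":0},
    {"fingers":0.3,"dx":-4,"dy":4,"dz":-2,"turn":0},
    {"fingers":0.3,"dx":-1,"dy":10,"dz":0,"turn":0},
    {"fingers":0.3,"dx":-1,"dy":12,"dz":0,"turn":0},
    {"fingers":0.3,"dx":-1,"dy":12,"dz":0,"turn":0},
    {"fingers":0.3,"dx":-1,"dy":12,"dz":0,"turn":0},
    {"fingers":0.3,"dx":-1,"dy":12,"dz":0,"turn":0},
    {"fingers":0.3,"dx":-1,"dy":12,"dz":0,"turn":0}
  ]
}}

```text
clock: 6.6
position: [0.5203, 0.0357, 0.0245]
ee_rot: [0.01, 0.996, 0.056, 0.074]
contact_force: [0.3, -0.2, -0.4]
width: 0.0301
```

Run:
```python
from h import *
st=get_state();w=get_image('wrist');print(st['position'],st['ee_rot'],st['contact_force'])
dots(st,w,mn=700)
```

```text
[0.52025211 0.03572206 0.02454448] [0.00979387 0.99560198 0.05639304 0.07416599] [ 0.2779504  -0.19307562 -0.38591578]
dot 3059 [280. 223.] [0.5199 0.0603 0.018 ]
dot 1086 [413. 274.] [0.5821 0.04   0.018 ]
dot 1412 [480. 322.] [0.6235 0.0154 0.018 ]
```

The cassette is nestled between the fingertips (offset 24.6 mm, as expected), but the tool has crept up. I'll back off slightly, lower it, and go on.

Call:
{"op": "play_rows", "data": {
  "series": [
    {"fingers":0.3,"dx":0,"dy":-5,"dz":-3,"turn":0},
    {"fingers":0.3,"dx":0,"dy":0,"dz":-6,"turn":0},
    {"fingers":0.3,"dx":0,"dy":0,"dz":-4,"turn":0},
    {"fingers":0.3,"dx":0,"dy":0,"dz":0,"turn":0}
  ]
}}

```text
clock: 6.98
position: [0.5198, 0.034, 0.0134]
ee_rot: [0.009, 0.995, 0.058, 0.076]
contact_force: [-1.5, 2.4, 9.2]
width: 0.0299
```

Call:
{"op": "play_rows", "data": {
  "series": [
    {"fingers":0.3,"dx":0,"dy":0,"dz":5,"turn":0},
    {"fingers":0.3,"dx":0,"dy":6,"dz":0,"turn":0},
    {"fingers":0.3,"dx":-1,"dy":12,"dz":-0.5,"turn":0},
    {"fingers":0.3,"dx":-1,"dy":14,"dz":-0.5,"turn":0},
    {"fingers":0.3,"dx":-1,"dy":14,"dz":-0.5,"turn":0},
    {"fingers":0.3,"dx":-1,"dy":14,"dz":-0.5,"turn":0}
  ]
}}

```text
clock: 7.48
position: [0.5167, 0.0913, 0.0153]
ee_rot: [0.01, 0.996, 0.053, 0.076]
contact_force: [0.4, -0.5, 0.2]
width: 0.0295
```

Run:
```python
from h import *
st=get_state();w=get_image('wrist');print(st['position'],st['ee_rot'],st['contact_force'])
dots(st,w,mn=700)
```

```text
[0.51671718 0.09129417 0.0153042 ] [0.00974865 0.99566621 0.05262687 0.07605374] [ 0.36484838 -0.53652417  0.1632503 ]
dot 3481 [280. 228.] [0.515 0.117 0.018]
```

Call:
{"op": "play_rows", "data": {
  "series": [
    {"fingers":0.3,"dx":-1.5,"dy":12,"dz":0.5,"turn":0},
    {"fingers":0.3,"dx":-1.5,"dy":14,"dz":0,"turn":0},
    {"fingers":0.3,"dx":-1.5,"dy":14,"dz":0,"turn":0},
    {"fingers":0.3,"dx":-1.5,"dy":14,"dz":0,"turn":0},
    {"fingers":0.3,"dx":-1.5,"dy":10,"dz":0,"turn":0},
    {"fingers":0.3,"dx":-1,"dy":6,"dz":0,"turn":0}
  ]
}}

```text
clock: 8.03
position: [0.5082, 0.1635, 0.0135]
ee_rot: [0.01, 0.996, 0.053, 0.075]
contact_force: [0.1, -3.5, 4.2]
width: 0.03
```

Run:
```python
from h import *
st=get_state();w=get_image('wrist');print(st['position'],st['ee_rot'],st['contact_force'])
dots(st,w,mn=700)
```

```text
[0.50821064 0.1635291  0.01352405] [0.01048701 0.99570789 0.05272248 0.07534029] [ 0.11287449 -3.45755536  4.18907694]
dot 3569 [281. 229.] [0.5063 0.1895 0.018 ]
```

Call:
{"op": "play_rows", "data": {
  "series": [
    {"fingers":0.3,"dx":-1,"dy":7,"dz":2,"turn":0},
    {"fingers":0.3,"dx":-1,"dy":7,"dz":1,"turn":0},
    {"fingers":0.3,"dx":-1,"dy":6,"dz":0,"turn":0},
    {"fingers":0.3,"dx":0,"dy":4,"dz":0,"turn":0},
    {"fingers":0.3,"dx":0,"dy":0,"dz":0,"turn":0}
  ]
}}

```text
clock: 8.5
position: [0.5042, 0.1893, 0.0157]
ee_rot: [0.01, 0.996, 0.051, 0.074]
contact_force: [1.1, 0.1, 0.9]
width: 0.0299
```

Run:
```python
from h import *
st=get_state();w=get_image('wrist');print(st['position'],st['ee_rot'],st['contact_force'])
dots(st,w,mn=700)
```

```text
[0.50416925 0.18929999 0.01574043] [0.01001701 0.99587321 0.05133255 0.07416998] [1.06901258 0.07227619 0.93799111]
dot 3482 [280. 227.] [0.5026 0.2152 0.018 ]
```

The cassette is at (0.503, 0.215), which is the centre of the square. I'll back straight away from it, lift, and check.

Call:
{"op": "play_rows", "data": {
  "series": [
    {"fingers":0.3,"dx":0,"dy":-15,"dz":1,"turn":0},
    {"fingers":0.3,"dx":0,"dy":-20,"dz":3,"turn":0},
    {"fingers":0.3,"dx":0,"dy":-15,"dz":25,"turn":0},
    {"fingers":0.3,"dx":0,"dy":-10,"dz":35,"turn":0},
    {"fingers":0.3,"dx":0,"dy":-10,"dz":38,"turn":0},
    {"fingers":0.3,"dx":0,"dy":-10,"dz":38,"turn":0},
    {"fingers":0.3,"dx":0,"dy":0,"dz":35,"turn":0},
    {"fingers":0.3,"dx":0,"dy":0,"dz":0,"turn":0},
    {"fingers":0.3,"dx":0,"dy":0,"dz":0,"turn":0}
  ]
}}

```text
clock: 9.3
position: [0.4992, 0.1034, 0.1956]
ee_rot: [0.011, 0.996, 0.051, 0.07]
contact_force: [0.6, 0.4, -1.3]
width: 0.0302
```

Run:
```python
from h import *
st=get_state();w=get_image('wrist');print(st['position'],st['contact_force'],st['clock'])
dots(st,w,mn=200)
H,S,V=cv2.split(cv2.cvtColor(w['pixels'],cv2.COLOR_RGB2HSV)); g=((H>45)&(H<80)&(S>110)&(V>60))
ys,xs=np.nonzero(g);print(cv2.minAreaRect(wat(w,st,np.c_[xs,ys],0)[:,:2].astype(np.float32)))
s=get_image('side');t=get_image('top')
a=np.vstack([np.hstack([cv2.resize(im['pixels'],(400,300)) for im in(w,t)]),cv2.resize(s['pixels'][150:300,180:420],(480,300)) if 0 else cv2.copyMakeBorder(cv2.resize(s['pixels'][150:300,180:420],(480,300)),0,0,0,320,0)])
cv2.imwrite('pics/c5.png',a[:,:,::-1])
```

```text
[0.4991663  0.10337909 0.19560238] [ 0.6055704   0.35528501 -1.25170996] 9.3
dot 936 [265.  42.] [0.5026 0.2152 0.018 ]
dot 220 [504. 277.] [0.7754 0.0201 0.018 ]
dot 342 [360. 276.] [0.6156 0.0167 0.018 ]
dot 1477 [448. 300.] [ 0.7173 -0.0086  0.018 ]
dot 2740 [ 62. 313.] [ 0.341 -0.029  0.018]
((0.40111759305000305, 0.11641723662614822), (0.4151766896247864, 0.13652774691581726), 39.9909553527832)
```

View pics/c5.png

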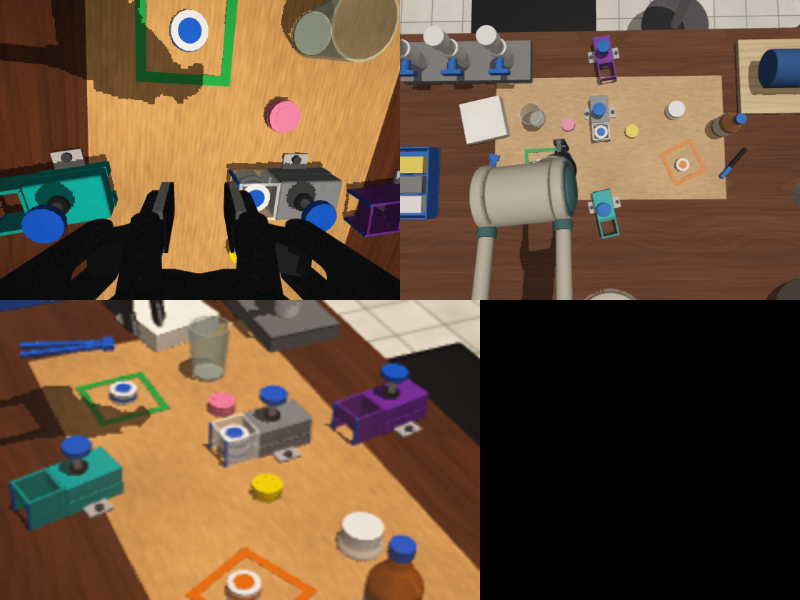

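The cassette lies in the middle of the green square: side crop (123,391), wrist (189,30). The plunger is up, the stack is in place and the bystanders are unmoved. The arm touches nothing, so I'm handing in.

```bash
python3 -c "
from rig import *
print(sign_off())"
```

```text
the job is handed in; nothing more can be done
None
```

I pressed the grey dispenser's plunger once, let it come up, and pushed the ejected cassette into the green square. The press reached the hard stop, with 29 N at a tip height of 64 mm. I pushed with the two part-open fingertips cradling the cassette, then backed off, lifted clear and handed in at about 9.5 s. The sign-off gives no verdict.

**Last checks:**
- **Cassette:** the wrist camera put it at (0.503, 0.215). The top camera had measured the square's centre at (0.502, 0.215), so it lies within a few mm of centre, and it looked flat.
- **Dispenser:** the pictures show the plunger up and the other two cassettes still in the magazine.
- **Bystanders:** those in view looked unmoved. I judged that by eye and did not measure it. The tongs were partly hidden by the arm in the last top view, but they show in the side view.

**What disagreed or went wrong:**
- **Ejected position:** the dispenser's pose predicted it about 8 mm from where the wrist camera found it. I used the wrist reading.
- **Tool tilt:** the tool drifted to about 8° off vertical during the moves.
- **Bench contact:** the fingertips touched the bench lightly twice while pushing (9 N and 4 N).
- **Square re-measurement:** measuring the green square again from the wrist view failed, because the turquoise dispenser was caught in the colour mask. Its centre therefore rests on the top-camera measurement and the final pictures.

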